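# Slide the V-blocks home on the jig rail

## Robot

A 6-joint arm with a two-finger parallel gripper is mounted at the origin on the work surface. World frame = base frame: x ahead of the robot, y to its left, z up, the work surface at z = 0. Lengths are in m, angles in rad, forces in N, time in s.
With the tool pointing down it reaches from about 0.35 to 0.975 m from the base axis. Payload 4.9 kg.
Tool frame: the origin (TCP) lies at the very end of the fingers, on their centre line; the grasp point (between the pads) lies 19 mm behind it (ctrl.grip_point_offset is the distance from the TCP to the grasp point, in m); z points along the fingers, y is the line along which they close (so a half turn about z gives the same grasp; the last joint's range is limited). The gripper opens to 85 mm and grips with 20 to 120 N. Pads are 22 mm wide; open, the fingers measure 114 mm over their backs; the gripper's body (76 mm by 85 mm) begins 54 mm behind the grasp point. The pads swing forward as they close: fully open they stand 13 mm farther back than shut.
Start: joints at [0.992, 0.053, 1.613, -0, 1.476, -0.119], TCP at [0.277, 0.56, 0.231] pointing down, gripper open.
Joint ranges: [-3.01, 3.01], [-1.01, 2.22], [0.06, 2.58], [-1.02, 4.17], [0.09, 2.62], [-3.14, 3.14]. Speed limits (rad/s): [2.57, 2.57, 3.14, 3.14, 3.14, 3.14].

## Interface

Orientations are given as a rotation vector (axis times angle).
In Python, from station import ctrl gives the robot as it stands.
- The arm moves only by the tool send_rows, never from a script. Its argument "rows" is a list of rows, each a list of 3 entries, a list of its own where there are three numbers: the finger opening in cm, from 0 to 8.54, then the shift along the tool's x, y, z in cm, then the turn about the tool's z in degrees. A call has 1 to 10 rows; each row shifts and turns the commanded pose from where the row before left it, along the tool's axes as they then stand; what a row does not reach is not made up. A row lasts 1/8 s, in which the tool goes at most 62.5 mm and 10.7 degrees, less where a joint would pass 70% of its speed; a pose out of reach is approached as far as the arm can. A call with a gripper value outside its range is refused whole. The fingers move at their own pace and stop on an object; "newtons" is the grip in N (left out, the last holds). Time passes only in rows, so rows that do not move let the fingers close. It gives the time, the measured TCP pose, the force, the opening and the grip force at its end, in the units of the state.
- ctrl.get_obs(): the state, without advancing time (a new reading comes with each control period).
- ctrl.get_image(name): name is "scene" or "top"; returns a dict with "frame" (400x640x3 uint8, red, green, blue), "range_z" (400x640 float32, m along the optical axis (not along the pixel's ray), 0 where there is no reading), "fx", "fy", "cx", "cy" (pixels), "cam_to_world" (4x4, takes a point from camera to world coordinates). Camera axes: x right, y down, z forward; pixel columns grow to the right and rows downward; lengths in m; the calibration is good to about 2 mm. A picture is of the moment at which its call begins.
- ctrl.finish_job(): hands the job in; it is judged then, once.
The state is a dict: "t": time; "q": joint angles; "dq": joint speeds; "effort": joint torques, N m; "tool_pos": TCP position; "tool_rot": TCP orientation; "contact_force": force on the tool from outside, world axes, zero at the start; "wrist_torque": the same for the moment, N m; "opening": finger opening in m; "grip_force": force on a finger pad.
Only numpy, scipy, OpenCV 4.12 (cv2) and the standard library are available. Lean on these libraries where they do the work, as an engineer would, in place of code of your own. Each camera call takes 0.05 s, during which the arm holds its last target. There are 200 camera calls.

## Task

Four aluminium V-blocks stand touching in a row in the channel of the black jig rail, ready to carry a bicycle tube. Push the row from behind with the fingertips, steadily and as one train, along the channel until the leading block is fully home against the tall end stop and all four still touch, then move the hand clear. Do not lift or tip the blocks or let the row come apart on the way, and leave the other things on the bench where they are.

Things in the scene. Friction and masses are not known exactly. Their poses are not given: they have to be found in the camera images.
- rail: Fixed black steel rail, a 90 wide (x) x 360 long (y) x 12 thick plate on the bench with two lips 10 high and 8 wide running its whole length along y, which leave a channel 43 wide down the middle. Channel floor 12 above the bench, lip tops 22 above the bench. Origin at the centre of the underside; its y axis runs along the channel. The stop stands at one end of it, the flat end plate at the other.
- stop: Fixed black end stop closing one end of the channel (either end): 30 long along the channel, 60 wide, top 57 above the bench, on a 90 wide foot, with a round steel knob to 71 above the bench. Its flat face towards the blocks is 15 from its origin and in line with the end of the rail. Origin at the centre of its underside, on the bench and on the channel's centre line, 195 from the rail's origin.
- endplate: Fixed flat black plate 90 x 30 x 12 at the open end of the rail, opposite the stop, level with the channel floor; nothing there to stop against. Origin at the centre of its underside.
- block_a: Aluminium V-block, 40 wide (its x, across the channel) x 30 long (its y, along the channel) x 40 high, with a 28 wide, 14 deep V-groove along y in its top; the end faces are full and flat up to 26 above the underside (above that set back 1.5). Loose, about 0.12 kg, stands upright in the channel with 1.5 slack each side. Origin at the centre of its underside. First in the row, the outermost towards the rail's -y end.
- block_b: Aluminium V-block, 40 wide (its x, across the channel) x 30 long (its y, along the channel) x 40 high, with a 28 wide, 14 deep V-groove along y in its top; the end faces are full and flat up to 26 above the underside (above that set back 1.5). Loose, about 0.12 kg, stands upright in the channel with 1.5 slack each side. Origin at the centre of its underside. Second in the row, next to block_a on its +y side.
- block_c: Aluminium V-block, 40 wide (its x, across the channel) x 30 long (its y, along the channel) x 40 high, with a 28 wide, 14 deep V-groove along y in its top; the end faces are full and flat up to 26 above the underside (above that set back 1.5). Loose, about 0.12 kg, stands upright in the channel with 1.5 slack each side. Origin at the centre of its underside. Third in the row, next to block_b on its +y side.
- block_d: Aluminium V-block, 40 wide (its x, across the channel) x 30 long (its y, along the channel) x 40 high, with a 28 wide, 14 deep V-groove along y in its top; the end faces are full and flat up to 26 above the underside (above that set back 1.5). Loose, about 0.12 kg, stands upright in the channel with 1.5 slack each side. Origin at the centre of its underside. Fourth in the row, next to block_c on its +y side.
- flask: Bystander: standing steel drinking flask, 72 across, 200 high, loose. Origin at the centre of its underside.
- file: Bystander: file lying on the bench, about 285 long with a 26 thick wooden handle, loose. Origin on the bench where the handle meets the blade; its x axis points along the blade.
- collar: Bystander: short brass tube collar standing on end, 42 across, 45 high, loose. Origin at the centre of its underside.
- offcut: Bystander: wooden offcut 70 x 50 x 35 high, loose. Origin at the centre of its underside.
Mind the look-alikes: they are no part of the job. Leave any blue look-alike of the block_a alone. Several things have the shape of the stop; the one meant has the colours described above.

How it is judged:
At the end, for the whole second after the job is handed in: The leading block is within 3 mm of the stop's face, neighbouring blocks are within 2 mm of one another, all four stand upright (tilt under 0.08 rad) on the channel floor between the lips (height within 3 mm, within 4 mm of the centre line) and are at rest (horizontal distance between any of block_a, block_d and stop below 0.033 m and horizontal distance between block_a and block_b below 0.032 m and horizontal distance between block_b and block_c below 0.032 m and horizontal distance between block_c and block_d below 0.032 m and height (world z) of block_a between 0.009 and 0.015 m and angle between each of block_a, block_b, block_c, block_d's own z axis and vertical below 0.08 rad and linear speed of each of block_a, block_b, block_c, block_d below 0.01 m/s and x of block_a in the frame of rail between -0.004 and 0.004 m and height (world z) of block_b between 0.009 and 0.015 m and x of block_b in the frame of rail between -0.004 and 0.004 m and height (world z) of block_c between 0.009 and 0.015 m and x of block_c in the frame of rail between -0.004 and 0.004 m and height (world z) of block_d between 0.009 and 0.015 m and x of block_d in the frame of rail between -0.004 and 0.004 m); the robot touches nothing.
It fails at once if a block is lifted more than 6 mm off the channel floor (height (world z) of any of block_a, block_b, block_c, block_d above 0.018 m).
It fails at once if a block is tipped by more than 0.25 rad (angle between any of block_a, block_b, block_c, block_d's own z axis and vertical above 0.25 rad).
It fails at once if the row comes apart: neighbouring blocks more than 8 mm apart (distance between block_a and block_b above 0.038 m or distance between block_b and block_c above 0.038 m or distance between block_c and block_d above 0.038 m).
It fails at once if a block is knocked along faster than 0.4 m/s (linear speed of any of block_a, block_b, block_c, block_d above 0.4 m/s).
It fails at once if the flask, file, collar or wooden offcut is moved more than 15 mm (distance of any of flask, file, collar, offcut from where it was at the start of the episode above 0.015 m).
It also fails if it takes over 38 s, if anything falls off the work surface, if the arm or the gripper's body presses on something with over 40 N, if the wrist force passes 120 N, or if a joint passes its speed limit or range.

## Working session

There is one attempt and no reset: what is moved stays moved. The work goes in short steps, Python scripts to look and compute and a tool call to move; the robot and the scene stay as the last step left them, time stands still between calls to the robot, and variables do not carry over. Pictures are saved under pics/ and viewed, at most 10 in all, crops included, and the job is handed in when it is done.

Besides the shell and the picture viewer there is one more tool, called as name(argument=value, ...), one argument or row to a line, values as JSON. send_rows: Moves the arm, as the interface text tells. Its arguments: {"type":"object","properties":{"rows":{"type":"array","items":{"type":"array"}},"newtons":{"type":"number"}},"required":["rows"]}

```bash
mkdir -p pics
python3 - <<'E'
from station import ctrl
import cv2,numpy as np
for n in("scene","top"):
    im=ctrl.get_image(n); cv2.imwrite(f"pics/{n}0.png",im["frame"][:,:,::-1]); np.savez(f"{n}0.npz",**im)
print(ctrl.get_obs())
E
```

```text
{'t': 0.1, 'q': array([ 9.91987058e-01,  5.32919629e-02,  1.61414424e+00, -1.54590212e-06,
        1.47601484e+00, -1.18996090e-01]), 'dq': array([-0.00195096,  0.00077236, -0.00395733, -0.00166485,  0.0002813 ,
       -0.00179718]), 'effort': array([ 3.11150379e-04, -3.94908321e+01, -3.71361136e+01, -1.08524875e-04,
        3.98825010e-03,  1.42898583e-05]), 'tool_pos': array([0.27705102, 0.55961171, 0.23019271]), 'tool_rot': array([-7.15781830e-01, -3.05831177e+00,  2.74353958e-03]), 'contact_force': array([-0.17089631,  0.61218207,  0.53195886]), 'wrist_torque': array([ 0.08298074, -0.08316745, -0.03843548]), 'grip_force': 0.0, 'opening': 0.0851760552792054}
```

View pics/scene0.png

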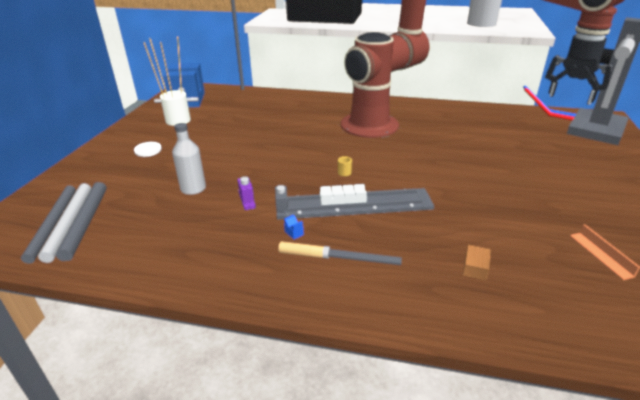

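View pics/top0.png

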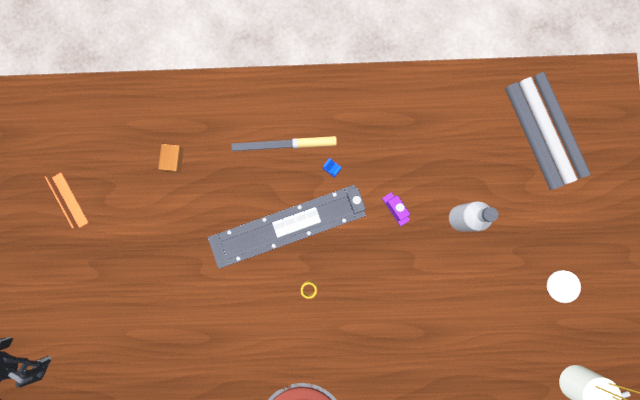

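The top view shows the rail running from (218,252) to the black stop at (357,200). The white block row is at about (275–320, 212–232), so it must be pushed to the right in the image (world -y). The purple stop at (397,208) and the blue block at (332,167) are decoys. The collar is at (309,290).

Run:
```python
import cv2,numpy as np
d=np.load("top0.npz");z=d["range_z"];T=d["cam_to_world"]
v,u=np.mgrid[:400,:640]
P=np.stack([(u-d["cx"])/d["fx"]*z,(v-d["cy"])/d["fy"]*z,z],-1)@T[:3,:3].T+T[:3,3]
f=d["frame"].astype(int)
print("cam",T[:3,3],"px",z[200,300]/d["fx"])
roi=(u>200)&(u<372)&(v>180)&(v<272)&(z>0)
def rect(m,n):
    m=cv2.morphologyEx(m.astype(np.uint8),cv2.MORPH_OPEN,np.ones((2,2)))>0
    r=cv2.minAreaRect(P[m][:,:2].astype(np.float32)); print(n,m.sum(),r,"zmed",np.median(P[m][:,2]));return P[m]
rail=rect(roi&(P[...,2]>.006)&(P[...,2]<.03)|roi&(P[...,2]>.03),"all")
bl=rect(roi&(f.min(-1)>150)&(u<335)&(u>265)&(P[...,2]>.03),"blocks")
st=rect(roi&(P[...,2]>.04)&(u>335),"stop")
c=bl[:,:2].mean(0);
def ax(p):
    q=p[:,:2];w,V=np.linalg.eigh(np.cov((q-q.mean(0)).T));a=V[:,1];return q.mean(0),a*np.sign(a[0] if 0 else -a[1])
for n,p in(("rail",rail),("bl",bl)):
    c,a=ax(p);print(n,c,a,np.degrees(np.arctan2(a[1],a[0])))
c,a=ax(rail);nrm=np.array([-a[1],a[0]])
for n,p in(("rail",rail),("bl",bl),("stop",st)):
    s=(p[:,:2]-c)@a;t=(p[:,:2]-c)@nrm;print(n,"s",np.percentile(s,[0,1,99,100]),"t",np.percentile(t,[0,1,99,100]))
# centreline profile
for s in np.arange(-.22,.23,.01):
    x=c+a*s; k=np.argmin(np.where(z>0,((P[...,:2]-x)**2).sum(-1),9)); print(round(s,3),x.round(3),P.reshape(-1,3)[k,2].round(3),f.reshape(-1,3)[k],end=" | ")
cv2.imwrite("pics/crop.png",cv2.resize(d["frame"][180:275,200:420,::-1],None,fx=3.6,fy=3.6,interpolation=cv2.INTER_CUBIC))
```

```text
cam [ 0.50153483 -0.06543987  1.14957924] px 0.002722237083412761
all 5268 ((0.5250521302223206, 0.020655259490013123), (0.09827729314565659, 0.42723432183265686), 18.12874412536621) zmed 0.01479359773150668
blocks 718 ((0.5230401754379272, -0.007171846926212311), (0.07462338358163834, 0.12146271020174026), 16.664691925048828) zmed 0.046145141356996766
stop 281 ((0.5903533697128296, -0.16274526715278625), (0.06171303614974022, 0.037959836423397064), 18.00322723388672) zmed 0.058926448151101596
rail [0.52776762 0.02227853] [ 0.30696002 -0.95172241] -72.12387748310549
bl [ 0.53695778 -0.00373251] [ 0.30435977 -0.95255715] -72.280349521607
rail s [-0.21273843 -0.20722981  0.20325541  0.21426015] t [-0.05189237 -0.04348699  0.04476912  0.04652986]
bl s [-0.03423003 -0.03061945  0.08678956  0.08807508] t [-0.05189237 -0.01866279  0.02078609  0.02248033]
stop s [0.17631312 0.17669514 0.21403473 0.21426015] t [-0.02810036 -0.02717214  0.03076153  0.0336658 ]
-0.22 [0.46  0.232] 0.002 [163  99  60] | -0.21 [0.463 0.222] 0.014 [137 140 154] | -0.2 [0.466 0.213] 0.014 [135 138 155] | -0.19 [0.
[... 1062 characters left out ...]
45 [254 254 255] | 0.07 [ 0.549 -0.044] 0.044 [254 254 255] | 0.08 [ 0.552 -0.054] 0.047 [254 254 254] | 0.09 [ 0.555 -0.063] 0.013 [170 172 186] | 0.1 [ 0.558 -0.073] 0.013 [137 142 156] | 0.11 [ 0.562 -0.082] 0.015 [139 142 157] | 0.12 [ 0.565 -0.092] 0.017 [134 140 154] | 0.13 [ 0.568 -0.101] 0.009 [135 139 151] | 0.14 [ 0.571 -0.111] 0.011 [135 139 155] | 0.15 [ 0.574 -0.12 ] 0.013 [138 141 155] | 0.16 [ 0.577 -0.13 ] 0.012 [135 140 153] | 0.17 [ 0.58 -0.14] 0.012 [136 141 156] | 0.18 [ 0.583 -0.149] 0.056 [143 147 162] | 0.19 [ 0.586 -0.159] 0.075 [246 246 249] | 0.2 [ 0.589 -0.168] 0.074 [233 234 240] | 0.21 [ 0.592 -0.178] 0.001 [131 109 104] | 0.22 [ 0.595 -0.187] 0.0 [171 108  69] |
```

View pics/crop.png

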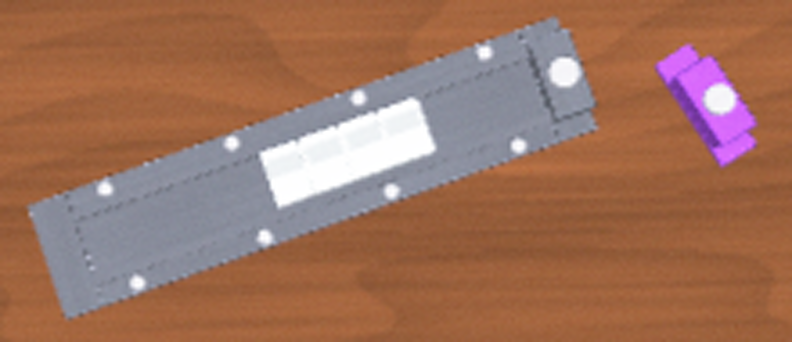

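Everything needed is measured: the channel axis is at -72.1°, the back of the row is at s≈-32 mm and the stop face is at s≈+179 mm. That makes the push about 91 mm. I'll move above the spot behind the row with the fingers closed.

send_rows(
  rows=[
    [0, [-4.1, -3.2, 0], 0],
    [0, [-4.1, -3.2, 0], 0],
    [0, [-4.1, -3.2, 0], 0],
    [0, [-4.1, -3.2, 0], 0],
    [0, [-4.1, -3.2, 0], 0],
    [0, [-4.1, -3.2, 0], 0],
    [0, [-4.1, -3.2, 0], 0],
    [0, [-4.1, -3.2, 0], 0],
    [0, [-4.1, -3.1, 0], 0],
    [0, [-4.1, -3.1, 0], 0],
  ],
)

```text
t: 1.35
tool_pos: [0.5039, 0.0915, 0.2309]
tool_rot: [-0.716, -3.059, -0.0]
contact_force: [0.0, 0.6, 0.3]
opening: 0.0002
grip_force: 0.0
```

send_rows(
  rows=[
    [0, [0, 0, 0], 9],
    [0, [0, 0, 0], 9],
    [0, [0, 0, 0], 9],
    [0, [0, 0, 0], 9],
    [0, [0, 0, 0], 9.7],
    [0, [0, 0, 3], 0],
    [0, [0, 0, 3], 0],
    [0, [0, 0, 3], 0],
    [0, [0, 0, 0], 0],
    [0, [0, 0, 0], 0],
  ],
)

```text
t: 2.6
tool_pos: [0.5042, 0.0932, 0.1423]
tool_rot: [1.847, 2.54, 0.001]
contact_force: [0.4, 0.1, 0.5]
opening: -0.0004
grip_force: 0.0
```

```bash
cat > w.py <<'E'
from station import ctrl
import numpy as np
from scipy.spatial.transform import Rotation as R
o=ctrl.get_obs();M=R.from_rotvec(o["tool_rot"]).as_matrix()
c=np.array([.52777,.02228]);a=np.array([.307,-.9517]);n=np.array([.9517,.307])
p=o["tool_pos"];print("t",o["t"],"s",(p[:2]-c)@a,"lat",(p[:2]-c)@n,"z",p[2],"xang",np.degrees(np.arctan2(M[1,0],M[0,0])),"zax",M[:,2],"F",o["contact_force"],"open",o["opening"])
E
python3 w.py
```

```text
t 2.6 s -0.07471485163662775 lat -0.000711104015619432 z 0.14229602248734163 xang 107.95407653298722 zax [ 1.13242812e-03  4.85232354e-05 -9.99999358e-01] F [0.40276073 0.14380892 0.48841032] open -0.00041883362054726263
```

send_rows(
  rows=[
    [0, [0, 0.15, 3], 0],
    [0, [0, 0, 3], 0],
    [0, [0, 0, 2], 0],
    [0, [0, 0, 2], 0],
    [0, [0, 0, 1], 0],
    [0, [0, 0, 1], 0],
    [0, [0, 0, 0], 0],
    [0, [0, 0, 0], 0],
  ],
)

```text
t: 3.6
tool_pos: [0.5057, 0.0937, 0.022]
tool_rot: [1.847, 2.54, 0.001]
contact_force: [-1.0, 0.1, 0.3]
opening: 0.0003
grip_force: 0.0
```

```bash
python3 w.py
python3 - <<'E'
from station import ctrl
import cv2
f=ctrl.get_image("scene")["frame"][150:250,250:450,::-1]
g=ctrl.get_image("top")["frame"][180:280,200:400,::-1]
cv2.imwrite("pics/p1.png",cv2.resize(cv2.vconcat([f,g]),None,fx=3,fy=3,interpolation=cv2.INTER_CUBIC))
E
```

```text
t 3.6 s -0.07471555270593401 lat 0.0008631746495340677 z 0.022013193302329155 xang 107.95754799672088 zax [ 1.19147631e-03  1.47349093e-05 -9.99999290e-01] F [-1.03247667  0.12621083  0.34701625] open 0.0002750122035488195
```

View pics/p1.png

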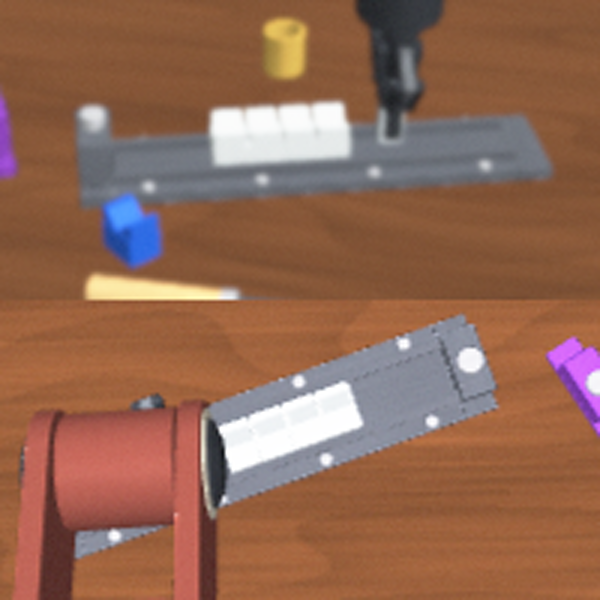

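The fingers are in the channel, centred behind the row with about a 30 mm gap. I'll start the push slowly.

send_rows(
  rows=[
    [0, [-0.4, 0, 0], 0],
    [0, [-0.5, 0, 0], 0],
    [0, [-0.5, 0, 0], 0],
    [0, [-0.4, 0, 0], 0],
    [0, [-0.3, 0, 0], 0],
    [0, [-0.2, 0, 0], 0],
    [0, [-0.2, 0, 0], 0],
    [0, [-0.2, 0, 0], 0],
    [0, [-0.2, 0, 0], 0],
    [0, [-0.2, 0, 0], 0],
  ],
)

```text
t: 4.95
tool_pos: [0.5145, 0.0646, 0.0213]
tool_rot: [-1.847, -2.54, -0.001]
contact_force: [-2.0, 3.6, 1.2]
opening: 0.0
grip_force: 2.2
```

send_rows(
  rows=[
    [0, [-0.2, 0, 0], 0],
    [0, [-0.2, 0, 0], 0],
    [0, [-0.3, 0, 0], 0],
    [0, [-0.3, 0, 0], 0],
    [0, [-0.3, 0, 0], 0],
    [0, [-0.3, 0, 0], 0],
    [0, [-0.3, 0, 0], 0],
    [0, [-0.3, 0, 0], 0],
    [0, [-0.3, 0, 0], 0],
    [0, [-0.3, 0, 0], 0],
  ],
)

```text
t: 6.2
tool_pos: [0.5233, 0.0373, 0.0213]
tool_rot: [-1.848, -2.541, 0.0]
contact_force: [-1.3, 3.3, 1.4]
opening: -0.0001
grip_force: 2.1
```

```bash
python3 w.py
python3 - <<'E'
from station import ctrl
import cv2
f=ctrl.get_image("scene")["frame"][150:250,250:450,::-1]
g=ctrl.get_image("top")["frame"][180:280,200:400,::-1]
cv2.imwrite("pics/p2.png",cv2.resize(cv2.vconcat([f,g]),None,fx=3,fy=3,interpolation=cv2.INTER_CUBIC))
E
```

```text
t 6.2 s -0.015659597637035224 lat 0.0003249831907732634 z 0.021282989601759797 xang 107.9523890229317 zax [-1.11484943e-04 -1.75932005e-05 -9.99999994e-01] F [-1.33346114  3.259654    1.37001069] open -0.00011353315779758137
```

View pics/p2.png

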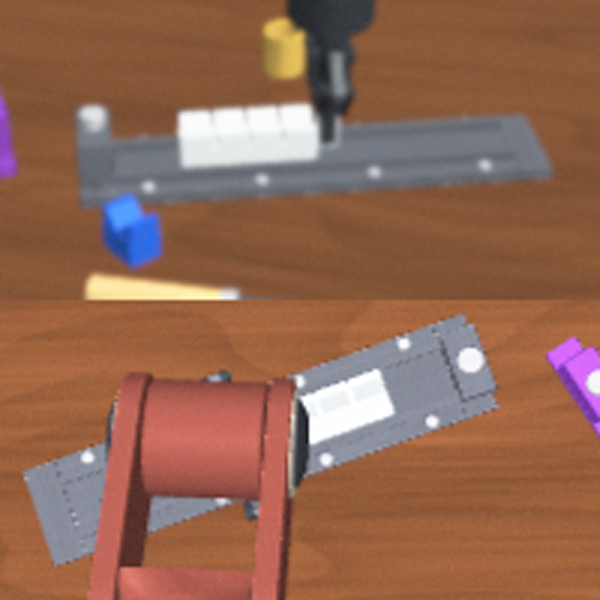

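The row is sliding as one train at about 3.5 N, with roughly 64 mm to go.

send_rows(
  rows=[
    [0, [-0.3, 0, 0], 0],
    [0, [-0.3, 0, 0], 0],
    [0, [-0.3, 0, 0], 0],
    [0, [-0.3, 0, 0], 0],
    [0, [-0.3, 0, 0], 0],
    [0, [-0.3, 0, 0], 0],
    [0, [-0.3, 0, 0], 0],
    [0, [-0.3, 0, 0], 0],
    [0, [-0.3, 0, 0], 0],
    [0, [-0.3, 0, 0], 0],
  ],
)

```text
t: 7.55
tool_pos: [0.5325, 0.0088, 0.0213]
tool_rot: [-1.848, -2.541, 0.0]
contact_force: [-1.2, 4.7, 1.3]
opening: 0.0001
grip_force: 2.1
```

send_rows(
  rows=[
    [0, [-0.3, 0.03, 0], 0],
    [0, [-0.3, 0.03, 0], 0],
    [0, [-0.3, 0, 0], 0],
    [0, [-0.3, 0, 0], 0],
    [0, [-0.3, 0, 0], 0],
    [0, [-0.3, 0, 0], 0],
    [0, [-0.3, 0, 0], 0],
    [0, [-0.2, 0, 0], 0],
    [0, [-0.2, 0, 0], 0],
    [0, [-0.1, 0, 0], 0],
  ],
)

```text
t: 8.8
tool_pos: [0.5411, -0.0157, 0.0213]
tool_rot: [-1.848, -2.541, 0.0]
contact_force: [-1.2, 3.4, 2.3]
opening: 0.0
grip_force: 2.1
```

```bash
python3 w.py
```

```text
t 8.8 s 0.040240527536298726 lat 0.0010320446642485153 z 0.021298607054302053 xang 107.95170202059407 zax [-6.32038957e-05  6.94998426e-06 -9.99999998e-01] F [-1.19928307  3.36333458  2.33780451] open 5.783249141981466e-07
```

Next I creep until the force rises.

send_rows(
  rows=[
    [0, [-0.1, 0, 0], 0],
    [0, [-0.1, 0, 0], 0],
    [0, [-0.1, 0, 0], 0],
    [0, [-0.1, 0, 0], 0],
    [0, [-0.1, 0, 0], 0],
    [0, [-0.1, 0, 0], 0],
    [0, [0, 0, 0], 0],
  ],
)

```text
t: 9.68
tool_pos: [0.5427, -0.0205, 0.0213]
tool_rot: [-1.847, -2.539, -0.001]
contact_force: [-2.8, 7.3, 2.7]
opening: 0.0005
grip_force: 3.6
```

send_rows(
  rows=[
    [0, [-0.1, 0, 0], 0],
    [0, [0, 0, 0], 0],
  ],
)

```text
t: 9.93
tool_pos: [0.5427, -0.0206, 0.0213]
tool_rot: [-1.846, -2.538, -0.003]
contact_force: [-2.5, 10.1, 5.1]
opening: 0.0002
grip_force: 5.3
```

send_rows(
  rows=[
    [0, [-0.05, 0, 0], 0],
    [0, [0, 0, 0], 0],
  ],
)

```text
t: 10.18
tool_pos: [0.5427, -0.0206, 0.0213]
tool_rot: [-1.846, -2.537, -0.004]
contact_force: [-4.3, 11.5, 4.3]
opening: 0.0001
grip_force: 6.2
```

```bash
python3 w.py
python3 - <<'E'
from station import ctrl
import cv2
f=ctrl.get_image("scene")["frame"][150:250,250:450,::-1]
g=ctrl.get_image("top")["frame"][180:280,200:400,::-1]
cv2.imwrite("pics/p3.png",cv2.resize(cv2.vconcat([f,g]),None,fx=3,fy=3,interpolation=cv2.INTER_CUBIC))
E
```

```text
t 10.175 s 0.04536420106854116 lat 0.0010544873981379098 z 0.021338447733270868 xang 107.93182374712619 zax [-0.00197106  0.00448182 -0.99998801] F [-4.28559364 11.48807208  4.33017208] open 7.228529764373896e-05
```

View pics/p3.png

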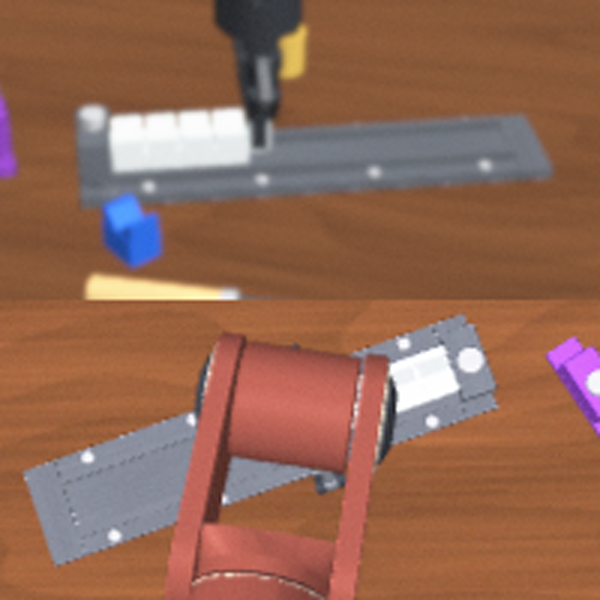

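The row is stalled against the stop: the position stays fixed while the force rises, and the picture shows no gaps. I'll back straight off, lift, and check.

send_rows(
  rows=[
    [0, [0.1, 0, 0], 0],
    [0, [0.2, 0, 0], 0],
    [0, [0.5, 0, 0], 0],
    [0, [1, 0, 0], 0],
    [0, [1.5, 0, 0], 0],
    [0, [2, 0, -1], 0],
    [0, [2, 0, -3], 0],
    [0, [2, 0, -4], 0],
    [0, [3, 0, -4], 0],
    [0, [4, 0, -4], 0],
  ],
)

```text
t: 11.52
tool_pos: [0.4923, 0.1339, 0.1834]
tool_rot: [1.848, 2.54, 0.001]
contact_force: [0.9, 0.5, -0.2]
opening: 0.0004
grip_force: 0.0
```

send_rows(
  rows=[
    [0, [5, 0, -2], 0],
    [0, [5, 0, 0], 0],
    [0, [5, 0, 0], 0],
    [0, [5, 0, 0], 0],
    [0, [0, 0, 0], 0],
    [0, [0, 0, 0], 0],
    [0, [0, 0, 0], 0],
  ],
)

```text
t: 12.4
tool_pos: [0.4316, 0.3219, 0.2015]
tool_rot: [1.849, 2.54, 0.0]
contact_force: [0.4, 0.0, -0.1]
opening: -0.0003
grip_force: 0.0
```

```bash
python3 w.py
python3 - <<'E'
from station import ctrl
import cv2
f=ctrl.get_image("scene")["frame"][150:250,250:450,::-1]
g=ctrl.get_image("top")["frame"][180:280,200:400,::-1]
cv2.imwrite("pics/p4.png",cv2.resize(cv2.vconcat([f,g]),None,fx=3,fy=3,interpolation=cv2.INTER_CUBIC))
E
```

```text
t 12.4 s -0.3146835713649967 lat 0.0005009160442997027 z 0.20150730564558825 xang 107.89283539007963 zax [ 3.35852313e-04 -1.24074036e-04 -9.99999936e-01] F [ 0.44459202  0.03702308 -0.05831743] open -0.00032762501758261023
```

View pics/p4.png

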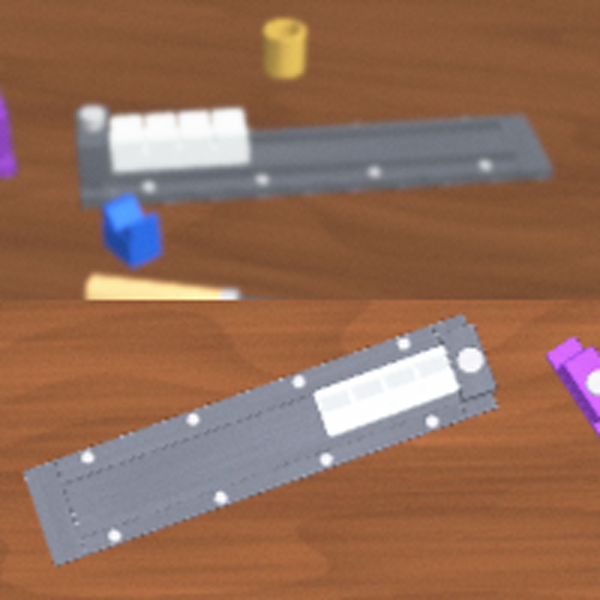

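The four blocks sit together against the stop, centred in the channel, and the hand is clear. I'm handing in.

```bash
python3 -c "
from station import ctrl
print(ctrl.finish_job())"
```

```text
the job is handed in; nothing more can be done
None
```

The row of four V-blocks was pushed home against the black stop with no visible gaps, the hand was moved clear and touches nothing, and the job was handed in at about 12.5 s (no verdict was returned).

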